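Re-cover the bead dish

ROBOT

A 6-joint arm with a two-finger parallel gripper is mounted at the origin on the work surface. World frame = base frame: x ahead of the robot, y to its left, z up, the work surface at z = 0. Lengths are in m, angles in rad, forces in N, time in s.
With the tool pointing down it reaches from about 0.3 to 0.775 m from the base axis. Payload 14.6 kg.
Tool frame: the origin (TCP) lies on the centre line of the jaws, within the pads' length; the fingertips stand ctrl.tcp_to_tips ahead of it and the grasp point (between the pads) lies 2 mm behind it (ctrl.tcp_to_tips is the distance from the TCP to the fingertips, in m); z points along the fingers, y is the line along which they close (so a half turn about z gives the same grasp; the last joint's range is limited). The gripper opens to 94 mm and grips with 3 to 60 N. Pads are 16 mm wide; open, the fingers measure 119 mm over their backs; the gripper's body (75 mm by 177 mm) begins 78 mm behind the grasp point.
Start: joints at [1.169, 0.3, 1.521, -0, 1.321, -0.067], TCP at [0.181, 0.519, 0.222] pointing down, gripper open.
Joint ranges: [-3.03, 3.03], [-0.79, 2.21], [0.23, 2.52], [-1.04, 4.18], [0, 3.07], [-2.55, 2.55]. Speed limits (rad/s): [2.22, 2.22, 2.57, 3.14, 3.14, 3.14].

INTERFACE

Orientations are given as [roll, pitch, yaw] about the fixed x, y, z axes, in that order (R = Rz(yaw) Ry(pitch) Rx(roll)).
In Python, from station import telemetry, viewer, hand_in, ctrl gives the robot as it stands.
- The arm moves only by the tool step_arm, never from a script. Its argument "plan" is a list of rows, each an object of numbers: "dx", "dy", "dz": the shift along the tool's x, y, z scaled (see below); "rx", "ry", "rz": the turn, a rotation vector about the tool's x, y, z scaled (see below); "claw": the closure, from 0 (fully open) to 1 (shut). In form: [{"dx": .., "dy": .., "dz": .., "rx": .., "ry": .., "rz": .., "claw": ..}, ...]. A call has 1 to 10 rows; each row shifts and turns the commanded pose from where the row before left it, along the tool's axes as they then stand; what a row does not reach is not made up. The controller multiplies each number of a shift by 0.1 m and each number of a turn by 90 degrees. A row lasts 1/10 s, in which the tool goes at most 50 mm and 8.59 degrees, less where a joint would pass 70% of its speed; a pose out of reach is approached as far as the arm can. A call with a number of a shift or a turn outside -1 to 1 is refused whole. A call with a gripper value outside its range is refused whole. The fingers move at their own pace and stop on an object; "grip_force" is the grip in N (left out, the last holds). Time passes only in rows, so rows that do not move let the fingers close. It gives the time, the measured TCP pose, the force, the opening and the grip force at its end, in the units of the state.
- telemetry.get_obs(): the state, without advancing time (a new reading comes with each control period).
- viewer.camera(name): name is "side" or "top"; returns a dict with "img" (480x640x3 uint8, red, green, blue), "z_map" (480x640 float32, m along the optical axis (not along the pixel's ray), 0 where there is no reading), "fx", "fy", "cx", "cy" (pixels), "R" (3x3) and "t" (3): a world point X has camera coordinates R X + t. Camera axes: x right, y down, z forward; pixel columns grow to the right and rows downward; lengths in m; the calibration is good to about 2 mm. A picture is of the moment at which its call begins.
- hand_in(): hands the job in; it is judged then, once.
Trained networks look in a picture, given as the dict that the camera call returned (one of the last four; its "shot" number tells which), for a name from the list of things; names that differ only in an ending like _2 or _b are one class to them, and where a whole thing is asked for, a point or a joint stands for the part that bears it (a point fixed in the world has none). Each returns a list of dicts, best first, with "score" (0 to 1); they miss things now and then, are a little off and sometimes report something else, mostly with a low value. They report only what shows in the picture. A call takes as long as a camera call. They do not tell look-alikes from the thing itself.
- viewer.recognise(target, picture): "rect" ([left, top, right, bottom] in pixels, round what is visible of it).
The state is a dict: "time_s": time; "qpos": joint angles; "joint_vel": joint speeds; "tau": joint torques, N m; "ee_pos": TCP position; "eef_rot": TCP orientation; "force": force on the tool from outside, world axes, zero at the start; "moment": the same for the moment, N m; "grip_width": finger opening in m; "grip_force": force on a finger pad.
Only numpy, scipy, OpenCV 4.12 (cv2) and the standard library are available. Lean on these libraries where they do the work, as an engineer would, in place of code of your own. Each camera call takes 0.05 s, during which the arm holds its last target. There are 200 camera calls.

TASK

One of the two shallow porcelain bead dishes on the painter's bench has its wooden lid sitting askew: take that lid by its upright grip and raise it edge-first, tipping up the grip's edge while the opposite edge stays down, then lift the whole lid just clear of the dish, a couple of centimetres and never as much as 8. Lower it back flat and centred, so that the mouth is covered all round, and let go only once it is down on the rim. Do not push the dish about, and leave the other, properly covered dish alone.

Things in the scene. Friction and masses are not known exactly. Their poses are not given: they have to be found in the camera images.
- dish: Loose round shallow white porcelain dish, 0.35 kg, with painted beads that stay below its rim: outer diameter 90 mm, height 30 mm, wall 4 mm (mouth 82 mm across). Origin: centre of its underside, z up; the rim is at z = 30 mm. It is round: its yaw has no meaning.
- lid: Flat wooden disc lid, 108 mm across, 8 mm thick, ~80 g, no skirt, lying level on the rim, 20-30 mm off-centre. Its grip, a dark wood block 12 mm thick (lid x), 34 mm wide (y), stands at x = -40 mm, y = 0, from z = 8 to 33 mm. Origin: centre of the disc's underside, z up; -x, the grip's edge, faces the robot within 70 degrees. Seated, the origin is on the dish's axis, 30 mm above the dish's origin.
- lid_far (a point): Point on the lid's bottom edge across from the grip (lid x = +54 mm, y = 0, z = 0); axes as the lid's.
- twin: Bystander: a second dish of the same make and size with its lid already centred (here dish and lid are one loose piece, 0.43 kg, 108 mm across, 63 mm high over its grip). Origin: centre of its underside, z up; -x points to its grip's edge.
Mind the look-alikes: they are no part of the job. What is shaped like the lid but blue or purple is not meant.

How it is judged:
By the outcome, as a careful person would: the job done as asked, in the order asked, and still so for the second after the job is handed in, with the robot touching nothing.
It also fails if it takes over 38 s, if anything falls off the work surface, if the arm or the gripper's body presses on something with over 40 N, if the wrist force passes 120 N, or if a joint passes its speed limit or range.

## Working session

There is one attempt and no reset: what is moved stays moved. The work goes in short steps, Python scripts to look and compute and a tool call to move; the robot and the scene stay as the last step left them, time stands still between calls to the robot, and variables do not carry over. Pictures are saved under pics/ and viewed, at most 10 in all, crops included, and the job is handed in when it is done.

Besides the shell and the picture viewer there is one more tool, called after "Request:" as name(argument=value, ...) on one line, values as JSON. step_arm: Moves the arm, as the interface text tells. Shifts and turns lie within -1 to 1; 1 stands for 0.1 m of shift or 90 degrees of turn. Its arguments: {"type":"object","properties":{"plan":{"type":"array"},"grip_force":{"type":"number"}},"required":["plan"]}

```bash
mkdir -p pics; ls
cat > h.py <<'E'
import numpy as np, cv2
from station import telemetry, viewer, hand_in, ctrl
def cloud(p):
    z=p["z_map"]; v,u=np.mgrid[0:480,0:640]
    c=np.stack([(u-p["cx"])/p["fx"]*z,(v-p["cy"])/p["fy"]*z,z],-1)
    X=(c-np.array(p["t"]))@np.array(p["R"])
    X[z<=0]=np.nan
    return X
def proj(p,X):
    c=np.array(p["R"])@np.array(X)+p["t"]; return [p["fx"]*c[0]/c[2]+p["cx"],p["fy"]*c[1]/c[2]+p["cy"]]
E
python3 - <<'E'
from h import *
print(telemetry.get_obs(),ctrl.tcp_to_tips)
ims=[]
for n in ["top","side"]:
    p=viewer.camera(n); X=cloud(p)
    cv2.imwrite(f"pics/{n}0.png",p["img"][:,:,::-1])
    for t in ["lid","dish","twin"]:
        for d in viewer.recognise(t,p)[:5]:
            l,tp,r,b=d["rect"]; u,v=int((l+r)/2),int((tp+b)/2)
            print(n,t,round(d["score"],2),[round(k) for k in d["rect"]],X[v,u].round(3))
E
```

```text
pics
{'time_s': 0.0, 'qpos': array([ 1.16939135e+00,  3.00458209e-01,  1.52160298e+00, -6.12520542e-06,
        1.32068548e+00, -6.66164953e-02]), 'joint_vel': array([-0.00160793, -0.00140326,  0.0002899 , -0.00040724, -0.00128962,
        0.00089639]), 'tau': array([ 2.70893288e-04, -5.31813419e+01, -3.52739561e+01,  7.08399201e-02,
        2.43681780e-02, -1.29455289e-04]), 'ee_pos': array([0.18062852, 0.51922995, 0.22188412]), 'eef_rot': array([-3.14044080e+00, -7.09000521e-05,  2.80680565e+00]), 'force': array([-0.78215312, -1.220492  ,  0.07868674]), 'moment': array([-0.00660247, -0.05282002, -0.01931649]), 'grip_force': 0.0, 'grip_width': 0.09399636188022248} 0.017
top lid 0.95 [205, 242, 273, 315] [0.533 0.207 0.039]
top lid 0.62 [309, 257, 373, 323] [0.519 0.046 0.013]
top dish 0.76 [255, 252, 285, 300] [0.537 0.159 0.041]
top twin 0.82 [462, 242, 532, 310] [ 0.545 -0.196  0.039]
side lid 0.86 [240, 199, 296, 232] [0.528 0.203 0.038]
side lid 0.79 [274, 244, 335, 294] [0.523 0.044 0.009]
side lid 0.55 [224, 174, 268, 202] [0.557 0.382 0.008]
side dish 0.92 [255, 215, 297, 245] [0.534 0.176 0.015]
side twin 0.97 [365, 316, 438, 380] [ 0.518 -0.226  0.063]
```

View pics/top0.png

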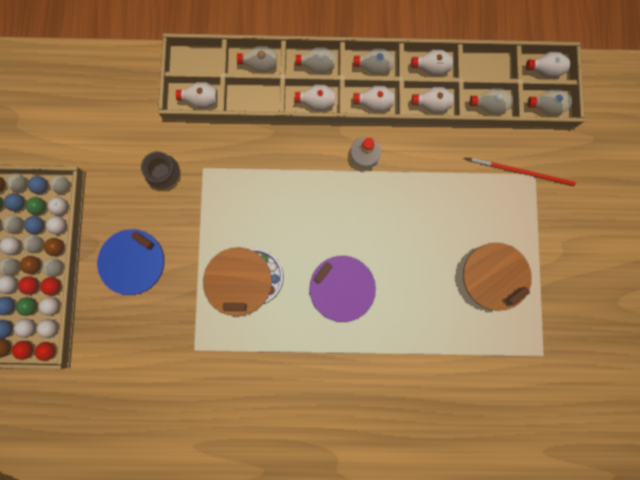

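View pics/side0.png

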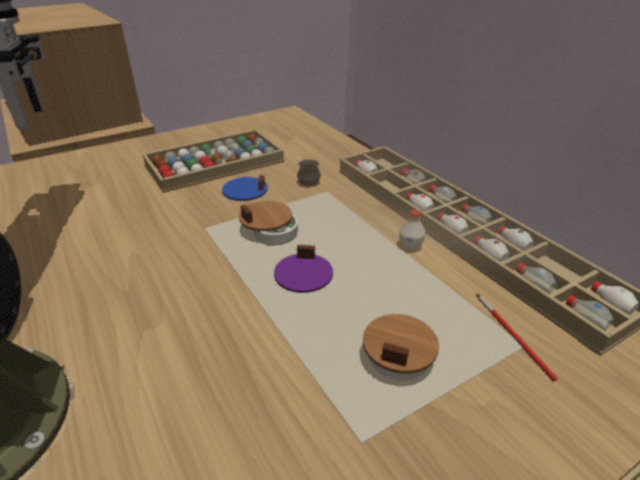

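Candidates in the top view are the brown lid at (237,281), a blue disc at (131,262), a purple disc at (342,288) and a centred brown lid at (497,277). The lid at (237,281) fits: it is wooden and off-centre, with white dish and beads showing at (270,275). I'll measure it and confirm with a crop.

```bash
cat > meas.py <<'E'
from h import *
def circ(P,r=None):
    from scipy.optimize import least_squares
    if r: return least_squares(lambda c:np.hypot(*(P-c).T)-r,P.mean(0),loss="soft_l1",f_scale=.002).x
    return cv2.minEnclosingCircle(P.astype(np.float32))
def lidmeas(p,lo=.03,hi=.046,box=(.44,.62,.12,.28)):
    X=cloud(p); hsv=cv2.cvtColor(p["img"],cv2.COLOR_RGB2HSV).astype(int)
    inb=(X[...,0]>box[0])&(X[...,0]<box[1])&(X[...,1]>box[2])&(X[...,1]<box[3])
    wood=hsv[...,1]>90
    top=(inb&wood&(X[...,2]>lo)&(X[...,2]<hi)).astype(np.uint8)
    grip=inb&(X[...,2]>hi+.012)
    out=dict(z=np.median(X[top>0][:,2]),mec=circ(X[top>0][:,:2]))
    G=X[grip]; 
    if len(G)>5:
        out["gripn"]=len(G); out["gripc"]=G.mean(0); out["rect"]=cv2.minAreaRect(G[:,:2].astype(np.float32)*1000)
    white=inb&(hsv[...,1]<70)&(X[...,2]>.024)&(X[...,2]<.035)
    W=X[white][:,:2]; out["whiten"]=len(W)
    if len(W)>10:
        out["dish43"]=circ(W,.043)
    return out
if __name__=="__main__":
    for n in ["top","side"]:
        p=viewer.camera(n)
        for k,v in lidmeas(p).items(): print(n,k,v)
        if n=="top": cv2.imwrite("pics/crop.png",cv2.resize(p["img"][225:335,180:310,::-1],None,fx=5,fy=5,interpolation=cv2.INTER_CUBIC))
E
python3 meas.py
```

```text
top z 0.03876668582589883
top mec ((0.5296064615249634, 0.21005824208259583), 0.05391829088330269)
top gripn 183
top gripc [0.48972669 0.20995728 0.0634701 ]
top rect ((489.67901611328125, 210.2691192626953), (33.49777603149414, 11.940235137939453), 89.45435333251953)
top whiten 231
top dish43 [0.53807653 0.18421419]
side z 0.03798383095334855
side mec ((0.5282254815101624, 0.20988625288009644), 0.05542052909731865)
side gripn 73
side gripc [0.48706235 0.2081206  0.06222111]
side rect ((487.6677551269531, 209.96182250976562), (12.642004013061523, 38.26256561279297), 0.46473023295402527)
side whiten 181
side dish43 [0.5364615  0.18354685]
```

View pics/crop.png

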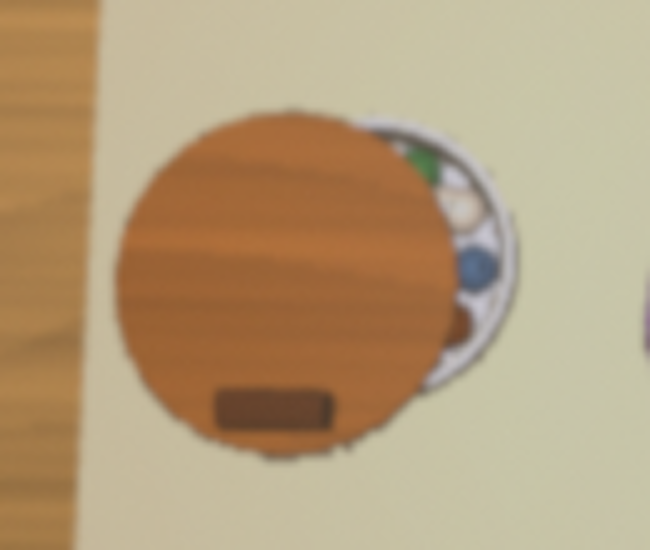

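The crop confirms it: the wooden lid is off-centre, with the dish and beads showing at its upper right and the dark grip towards the robot. Its yaw is about 0. The grip is at (0.489, 0.210), the lid centre at (0.529, 0.210) and the dish centre at about (0.537, 0.184).

First I'll turn the wrist so the jaws close along world x. After that, tool x = world y, tool y = world x and tool z points down.

Request:
step_arm(plan=[{"rz": 0.0875, "claw": 0.5}, {"rz": 0.0875, "claw": 0.5}, {"rz": 0.0875, "claw": 0.5}, {"rz": 0.0875, "claw": 0.5}, {"rz": 0.0875, "claw": 0.5}, {"rz": 0.0875, "claw": 0.5}, {"rz": 0.0875, "claw": 0.5}, {"rz": 0.0875, "claw": 0.5}, {"rz": 0.0875, "claw": 0.5}, {"claw": 0.5}], grip_force=20)

```text
$.plan[0]: bad value
```

Request:
step_arm(plan=[{"dx": -0.3, "dy": 0.3, "claw": 0.5}, {"dx": -0.35, "dy": 0.35, "claw": 0.5}, {"dx": -0.35, "dy": 0.35, "claw": 0.5}, {"dx": -0.35, "dy": 0.35, "claw": 0.5}, {"dx": -0.35, "dy": 0.35, "claw": 0.5}, {"dx": -0.35, "dy": 0.35, "claw": 0.5}, {"dx": -0.35, "dy": 0.35, "claw": 0.5}, {"dx": -0.35, "dy": 0.35, "claw": 0.5}, {"dx": -0.34, "dy": 0.33, "claw": 0.5}, {"claw": 0.5}])

```text
$.plan[0]: bad value
```

Every row needs all of its keys.

Request:
step_arm(plan=[{"dx": 0, "dy": 0, "dz": 0, "rx": 0, "ry": 0, "rz": 0.0875, "claw": 0.5}, {"dx": 0, "dy": 0, "dz": 0, "rx": 0, "ry": 0, "rz": 0.0875, "claw": 0.5}, {"dx": 0, "dy": 0, "dz": 0, "rx": 0, "ry": 0, "rz": 0.0875, "claw": 0.5}, {"dx": 0, "dy": 0, "dz": 0, "rx": 0, "ry": 0, "rz": 0.0875, "claw": 0.5}, {"dx": 0, "dy": 0, "dz": 0, "rx": 0, "ry": 0, "rz": 0.0875, "claw": 0.5}, {"dx": 0, "dy": 0, "dz": 0, "rx": 0, "ry": 0, "rz": 0.0875, "claw": 0.5}, {"dx": 0, "dy": 0, "dz": 0, "rx": 0, "ry": 0, "rz": 0.0875, "claw": 0.5}, {"dx": 0, "dy": 0, "dz": 0, "rx": 0, "ry": 0, "rz": 0.0875, "claw": 0.5}, {"dx": 0, "dy": 0, "dz": 0, "rx": 0, "ry": 0, "rz": 0.0875, "claw": 0.5}, {"dx": 0, "dy": 0, "dz": 0, "rx": 0, "ry": 0, "rz": 0, "claw": 0.5}], grip_force=20)

```text
time_s: 1.5
ee_pos: [0.1807, 0.5194, 0.2224]
eef_rot: [-3.142, 0.0, 1.568]
force: [-0.9, -0.4, -0.5]
grip_width: 0.047
grip_force: 0.0
```

Request:
step_arm(plan=[{"dx": -0.3, "dy": 0.3, "dz": 0, "rx": 0, "ry": 0, "rz": 0, "claw": 0.5}, {"dx": -0.35, "dy": 0.35, "dz": 0, "rx": 0, "ry": 0, "rz": 0, "claw": 0.5}, {"dx": -0.35, "dy": 0.35, "dz": 0, "rx": 0, "ry": 0, "rz": 0, "claw": 0.5}, {"dx": -0.35, "dy": 0.35, "dz": 0, "rx": 0, "ry": 0, "rz": 0, "claw": 0.5}, {"dx": -0.35, "dy": 0.35, "dz": 0, "rx": 0, "ry": 0, "rz": 0, "claw": 0.5}, {"dx": -0.35, "dy": 0.35, "dz": 0, "rx": 0, "ry": 0, "rz": 0, "claw": 0.5}, {"dx": -0.35, "dy": 0.35, "dz": 0, "rx": 0, "ry": 0, "rz": 0, "claw": 0.5}, {"dx": -0.35, "dy": 0.35, "dz": 0, "rx": 0, "ry": 0, "rz": 0, "claw": 0.5}, {"dx": -0.34, "dy": 0.33, "dz": 0, "rx": 0, "ry": 0, "rz": 0, "claw": 0.5}, {"dx": 0, "dy": 0, "dz": 0, "rx": 0, "ry": 0, "rz": 0, "claw": 0.5}])

```text
time_s: 2.5
ee_pos: [0.4911, 0.2065, 0.2221]
eef_rot: [3.141, 0.001, 1.57]
force: [0.1, 0.6, 0.1]
grip_width: 0.047
grip_force: 0.0
```

Request:
step_arm(plan=[{"dx": 0.03, "dy": -0.02, "dz": 0.2, "rx": 0, "ry": 0, "rz": 0, "claw": 0.5}, {"dx": 0, "dy": 0, "dz": 0.35, "rx": 0, "ry": 0, "rz": 0, "claw": 0.5}, {"dx": 0, "dy": 0, "dz": 0.35, "rx": 0, "ry": 0, "rz": 0, "claw": 0.5}, {"dx": 0, "dy": 0, "dz": 0.3, "rx": 0, "ry": 0, "rz": 0, "claw": 0.5}, {"dx": 0, "dy": 0, "dz": 0.2, "rx": 0, "ry": 0, "rz": 0, "claw": 0.5}, {"dx": 0, "dy": 0, "dz": 0.12, "rx": 0, "ry": 0, "rz": 0, "claw": 0.5}, {"dx": 0, "dy": 0, "dz": 0.07, "rx": 0, "ry": 0, "rz": 0, "claw": 0.5}, {"dx": 0, "dy": 0, "dz": 0.03, "rx": 0, "ry": 0, "rz": 0, "claw": 0.5}, {"dx": 0, "dy": 0, "dz": 0, "rx": 0, "ry": 0, "rz": 0, "claw": 0.5}, {"dx": 0, "dy": 0, "dz": 0, "rx": 0, "ry": 0, "rz": 0, "claw": 0.5}])

```text
time_s: 3.5
ee_pos: [0.4868, 0.2133, 0.0613]
eef_rot: [3.14, -0.0, 1.57]
force: [0.5, 0.1, -0.6]
grip_width: 0.0469
grip_force: 0.0
```

Run:
```python
from h import *
print(telemetry.get_obs()["ee_pos"])
p=viewer.camera("side"); u,v=map(int,proj(p,[.49,.21,.05]))
c=p["img"][v-60:v+50,u-70:u+80,::-1]; cv2.imwrite("pics/s1.png",cv2.resize(c,None,fx=5,fy=5,interpolation=cv2.INTER_CUBIC))
```

```text
[0.48679531 0.21334672 0.06126566]
```

View pics/s1.png

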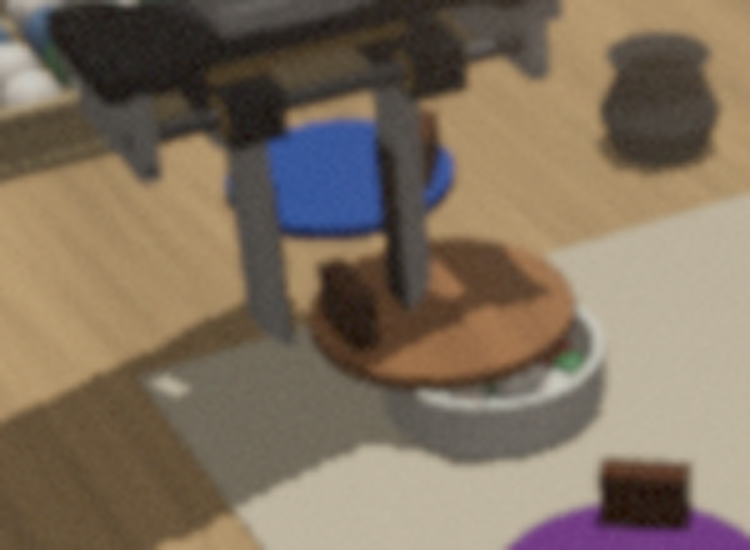

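The fingers straddle the grip: tips at about (280,335) and (410,300), grip at (348,305). I'll nudge to centre, drop 2 mm and close.

Request:
step_arm(plan=[{"dx": -0.03, "dy": 0.02, "dz": 0.02, "rx": 0, "ry": 0, "rz": 0, "claw": 0.5}, {"dx": 0, "dy": 0, "dz": 0, "rx": 0, "ry": 0, "rz": 0, "claw": 0.7}, {"dx": 0, "dy": 0, "dz": 0, "rx": 0, "ry": 0, "rz": 0, "claw": 0.8}, {"dx": 0, "dy": 0, "dz": 0, "rx": 0, "ry": 0, "rz": 0, "claw": 0.85}, {"dx": 0, "dy": 0, "dz": 0, "rx": 0, "ry": 0, "rz": 0, "claw": 0.9}, {"dx": 0, "dy": 0, "dz": 0, "rx": 0, "ry": 0, "rz": 0, "claw": 1}, {"dx": 0, "dy": 0, "dz": 0, "rx": 0, "ry": 0, "rz": 0, "claw": 1}, {"dx": 0, "dy": 0, "dz": 0, "rx": 0, "ry": 0, "rz": 0, "claw": 1}], grip_force=25)

```text
time_s: 4.35
ee_pos: [0.4884, 0.2102, 0.0585]
eef_rot: [3.142, -0.0, 1.57]
force: [-0.4, 0.7, -0.1]
grip_width: 0.0119
grip_force: 25.0
```

The block is gripped at 11.9 mm. Now I'll tip it about the far rim contact, the world-y axis at x≈0.581, z≈0.030. That is 2° per row for 14°.

Request:
step_arm(plan=[{"dx": 0, "dy": 0.0105, "dz": -0.032, "rx": 0.0222, "ry": 0, "rz": 0, "claw": 1}, {"dx": 0, "dy": 0.0105, "dz": -0.032, "rx": 0.0222, "ry": 0, "rz": 0, "claw": 1}, {"dx": 0, "dy": 0.0105, "dz": -0.032, "rx": 0.0222, "ry": 0, "rz": 0, "claw": 1}, {"dx": 0, "dy": 0.0105, "dz": -0.032, "rx": 0.0222, "ry": 0, "rz": 0, "claw": 1}, {"dx": 0, "dy": 0.0105, "dz": -0.032, "rx": 0.0222, "ry": 0, "rz": 0, "claw": 1}, {"dx": 0, "dy": 0.0105, "dz": -0.032, "rx": 0.0222, "ry": 0, "rz": 0, "claw": 1}, {"dx": 0, "dy": 0.0105, "dz": -0.032, "rx": 0.0222, "ry": 0, "rz": 0, "claw": 1}, {"dx": 0, "dy": 0, "dz": 0, "rx": 0, "ry": 0, "rz": 0, "claw": 1}, {"dx": 0, "dy": 0, "dz": 0, "rx": 0, "ry": 0, "rz": 0, "claw": 1}])

```text
time_s: 5.25
ee_pos: [0.4979, 0.2101, 0.0796]
eef_rot: [-2.898, 0.0, 1.57]
force: [0.1, 0.9, -0.8]
grip_width: 0.0117
grip_force: 25.0
```

Run:
```python
from h import *
p=viewer.camera("side"); u,v=map(int,proj(p,[.52,.2,.05]))
c=p["img"][v-60:v+50,u-70:u+80,::-1]; cv2.imwrite("pics/s2.png",cv2.resize(c,None,fx=5,fy=5,interpolation=cv2.INTER_CUBIC))
```

```text
(no output)
```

View pics/s2.png

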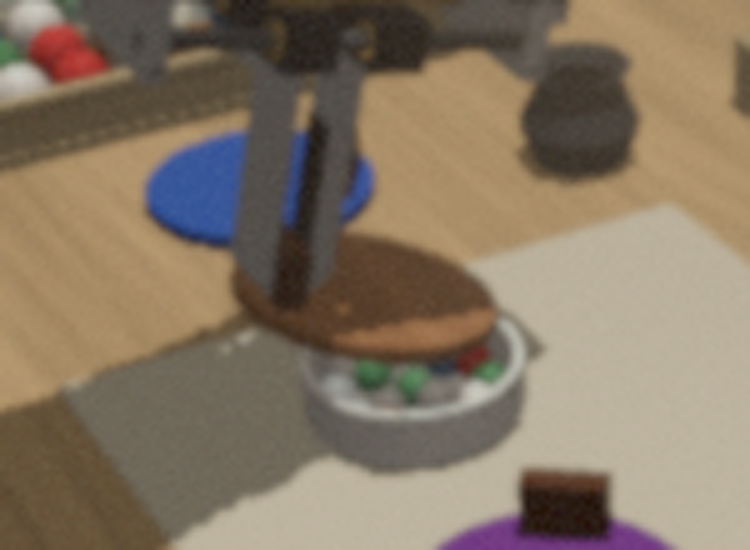

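The lid is tipped with its grip edge up (290,270) and its far edge still on the rim (490,315). Next is a straight 22 mm lift.

Request:
step_arm(plan=[{"dx": 0, "dy": -0.008, "dz": -0.033, "rx": 0, "ry": 0, "rz": 0, "claw": 1}, {"dx": 0, "dy": -0.015, "dz": -0.06, "rx": 0, "ry": 0, "rz": 0, "claw": 1}, {"dx": 0, "dy": -0.015, "dz": -0.06, "rx": 0, "ry": 0, "rz": 0, "claw": 1}, {"dx": 0, "dy": -0.015, "dz": -0.06, "rx": 0, "ry": 0, "rz": 0, "claw": 1}, {"dx": 0, "dy": 0, "dz": 0, "rx": 0, "ry": 0, "rz": 0, "claw": 1}, {"dx": 0, "dy": 0, "dz": 0, "rx": 0, "ry": 0, "rz": 0, "claw": 1}])

```text
time_s: 5.9
ee_pos: [0.498, 0.2101, 0.102]
eef_rot: [-2.898, -0.0, 1.57]
force: [0.0, -0.0, -1.0]
grip_width: 0.0121
grip_force: 25.0
```

Run:
```python
from h import *
from meas import circ
o=telemetry.get_obs(); print(o["ee_pos"],o["eef_rot"],o["force"])
for n in ["side","top"]:
    p=viewer.camera(n); X=cloud(p); hsv=cv2.cvtColor(p["img"],cv2.COLOR_RGB2HSV)
    m=(X[...,0]>.48)&(X[...,0]<.60)&(X[...,1]>.12)&(X[...,1]<.25)&(hsv[...,1]<80)
    r=m&(X[...,2]>.0275)&(X[...,2]<.034); w=m&(X[...,2]>.006)&(X[...,2]<.026)
    P=X[r][:,:2]; c=circ(P,.043); d=np.hypot(*(P-c).T)
    P=P[abs(d-.043)<.005]; print(n,len(P),circ(P,.043))
    Q=X[w][:,:2]; Q=Q[np.hypot(*(Q-c).T)>.0425]
    if len(Q)>20: print("wall",len(Q),circ(Q,.045))
    u,v=map(int,proj(p,[.53,.2,.05]))
    q=p["img"][v-55:v+55,u-75:u+75,::-1]; cv2.imwrite(f"pics/l_{n}.png",cv2.resize(q,None,fx=4,fy=4))
```

```text
[0.4980468  0.21013102 0.10200167] [-2.89777747e+00 -7.32144802e-05  1.56980431e+00] [ 0.02613054 -0.03800402 -1.01233956]
side 174 [0.53649113 0.1835454 ]
wall 324 [0.53717921 0.18461309]
top 141 [0.5382147  0.18413773]
wall 32 [0.51838386 0.09963145]
```

View pics/l_side.png

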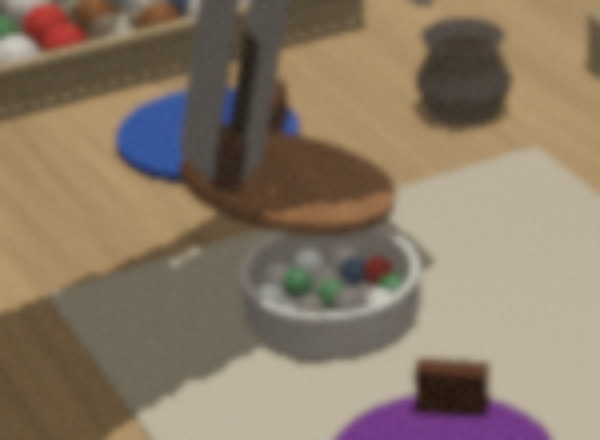

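The lid is clear by about 22 mm, and the dish has not moved: centre (0.537, 0.184). I'll level the lid about its far edge while sliding 26 mm in -y, then 8.5 mm in +x.

Request:
step_arm(plan=[{"dx": -0.037, "dy": -0.0095, "dz": 0.0325, "rx": -0.0222, "ry": 0, "rz": 0, "claw": 1}, {"dx": -0.037, "dy": -0.0095, "dz": 0.0325, "rx": -0.0222, "ry": 0, "rz": 0, "claw": 1}, {"dx": -0.037, "dy": -0.0095, "dz": 0.0325, "rx": -0.0222, "ry": 0, "rz": 0, "claw": 1}, {"dx": -0.037, "dy": -0.0095, "dz": 0.0325, "rx": -0.0222, "ry": 0, "rz": 0, "claw": 1}, {"dx": -0.037, "dy": -0.0095, "dz": 0.0325, "rx": -0.0222, "ry": 0, "rz": 0, "claw": 1}, {"dx": -0.037, "dy": -0.0095, "dz": 0.0325, "rx": -0.0222, "ry": 0, "rz": 0, "claw": 1}, {"dx": -0.037, "dy": -0.0095, "dz": 0.0325, "rx": -0.0222, "ry": 0, "rz": 0, "claw": 1}, {"dx": 0, "dy": 0.085, "dz": 0, "rx": 0, "ry": 0, "rz": 0, "claw": 1}, {"dx": 0, "dy": 0, "dz": 0, "rx": 0, "ry": 0, "rz": 0, "claw": 1}, {"dx": 0, "dy": 0, "dz": 0, "rx": 0, "ry": 0, "rz": 0, "claw": 1}])

```text
time_s: 7.0
ee_pos: [0.4972, 0.1843, 0.0803]
eef_rot: [-3.141, -0.0, 1.57]
force: [-0.7, -0.0, -0.3]
grip_width: 0.0117
grip_force: 25.0
```

Run:
```python
from h import *
for n in ["top","side"]:
    p=viewer.camera(n); X=cloud(p); hsv=cv2.cvtColor(p["img"],cv2.COLOR_RGB2HSV)
    m=(X[...,0]>.46)&(X[...,0]<.62)&(X[...,1]>.11)&(X[...,1]<.26)&(hsv[...,1]>90)&(X[...,2]>.053)&(X[...,2]<.066)
    P=X[m]; A=np.c_[P[:,:2]-[.537,.184],np.ones(len(P))]
    print(n,len(P),cv2.minEnclosingCircle(P[:,:2].astype(np.float32)),np.linalg.lstsq(A,P[:,2],rcond=None)[0], P[:,0].max(),P[:,1].min(),P[:,1].max())
```

```text
top 185 ((0.5455217361450195, 0.17606286704540253), 0.047863997519016266) [-0.00011974 -0.01122677  0.06009338] 0.581896771499196 0.13133468926170655 0.21793570468103332
side 1060 ((0.5358214974403381, 0.18393127620220184), 0.054877035319805145) [0.00453619 0.01448563 0.05962616] 0.5886313411454828 0.1302093654077925 0.2368588741408479
```

The lid is level and centred on (0.536, 0.184). Lowering it.

Request:
step_arm(plan=[{"dx": 0, "dy": 0, "dz": 0.06, "rx": 0, "ry": 0, "rz": 0, "claw": 1}, {"dx": 0, "dy": 0, "dz": 0.06, "rx": 0, "ry": 0, "rz": 0, "claw": 1}, {"dx": 0, "dy": 0, "dz": 0.04, "rx": 0, "ry": 0, "rz": 0, "claw": 1}, {"dx": 0, "dy": 0, "dz": 0.025, "rx": 0, "ry": 0, "rz": 0, "claw": 1}, {"dx": 0, "dy": 0, "dz": 0.015, "rx": 0, "ry": 0, "rz": 0, "claw": 1}, {"dx": 0, "dy": 0, "dz": 0.01, "rx": 0, "ry": 0, "rz": 0, "claw": 1}, {"dx": 0, "dy": 0, "dz": 0, "rx": 0, "ry": 0, "rz": 0, "claw": 1}, {"dx": 0, "dy": 0, "dz": 0, "rx": 0, "ry": 0, "rz": 0, "claw": 1}])

```text
time_s: 7.9
ee_pos: [0.4969, 0.1843, 0.0595]
eef_rot: [3.141, -0.0, 1.57]
force: [0.4, 0.7, -0.7]
grip_width: 0.0117
grip_force: 25.0
```

Request:
step_arm(plan=[{"dx": 0, "dy": 0, "dz": 0.006, "rx": 0, "ry": 0, "rz": 0, "claw": 1}, {"dx": 0, "dy": 0, "dz": 0.004, "rx": 0, "ry": 0, "rz": 0, "claw": 1}, {"dx": 0, "dy": 0, "dz": 0, "rx": 0, "ry": 0, "rz": 0, "claw": 1}, {"dx": 0, "dy": 0, "dz": 0, "rx": 0, "ry": 0, "rz": 0, "claw": 1}])

```text
time_s: 8.3
ee_pos: [0.4968, 0.1843, 0.0585]
eef_rot: [3.141, -0.0, 1.57]
force: [-1.9, -0.3, 2.7]
grip_width: 0.0118
grip_force: 25.0
```

Contact shows as +2.7 N upward, so the lid is on the rim. Releasing, then withdrawing upward.

Request:
step_arm(plan=[{"dx": 0, "dy": 0, "dz": 0, "rx": 0, "ry": 0, "rz": 0, "claw": 0.8}, {"dx": 0, "dy": 0, "dz": 0, "rx": 0, "ry": 0, "rz": 0, "claw": 0.6}, {"dx": 0, "dy": 0, "dz": 0, "rx": 0, "ry": 0, "rz": 0, "claw": 0.5}, {"dx": 0, "dy": 0, "dz": 0, "rx": 0, "ry": 0, "rz": 0, "claw": 0.5}, {"dx": 0, "dy": 0, "dz": -0.1, "rx": 0, "ry": 0, "rz": 0, "claw": 0.5}, {"dx": 0, "dy": 0, "dz": -0.3, "rx": 0, "ry": 0, "rz": 0, "claw": 0.5}, {"dx": 0, "dy": 0, "dz": -0.4, "rx": 0, "ry": 0, "rz": 0, "claw": 0.5}, {"dx": 0, "dy": 0, "dz": -0.4, "rx": 0, "ry": 0, "rz": 0, "claw": 0.5}, {"dx": 0, "dy": 0, "dz": -0.3, "rx": 0, "ry": 0, "rz": 0, "claw": 0.5}, {"dx": 0, "dy": 0, "dz": 0, "rx": 0, "ry": 0, "rz": 0, "claw": 0.5}])

```text
time_s: 9.3
ee_pos: [0.4981, 0.1847, 0.2133]
eef_rot: [3.134, -0.002, 1.57]
force: [0.3, -0.4, -0.6]
grip_width: 0.047
grip_force: 0.0
```

Run:
```python
from h import *
from meas import *
o=telemetry.get_obs(); print(o["ee_pos"],o["grip_width"])
p=viewer.camera("side"); m=lidmeas(p); print(m["z"],m["mec"])
X=cloud(p); hsv=cv2.cvtColor(p["img"],cv2.COLOR_RGB2HSV)
w=(X[...,0]>.48)&(X[...,0]<.60)&(X[...,1]>.12)&(X[...,1]<.25)&(hsv[...,1]<80)&(X[...,2]>.006)&(X[...,2]<.026)
Q=X[w][:,:2]; Q=Q[np.hypot(*(Q-[.537,.184]).T)>.0425]; print("wall",len(Q),circ(Q,.045))
u,v=map(int,proj(p,[.53,.19,.05]))
cv2.imwrite("pics/fin.png",cv2.resize(p["img"][v-55:v+55,u-75:u+75,::-1],None,fx=4,fy=4))
```

```text
[0.49811649 0.18465449 0.21332277] 0.04704593099198464
0.03795692890509003 ((0.5368687510490417, 0.18391366302967072), 0.055657193064689636)
wall 279 [0.5372842  0.18499024]
```

View pics/fin.png

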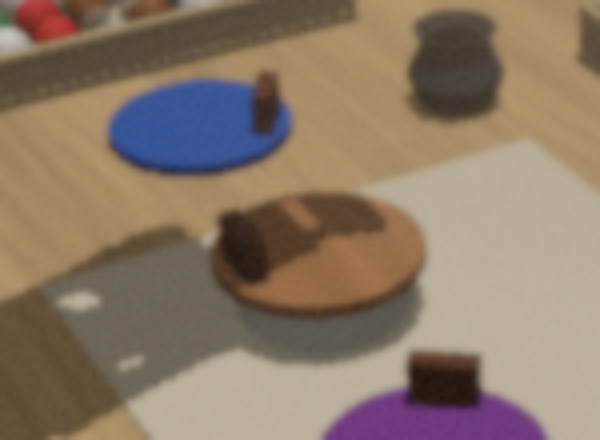

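The lid sits flat and centred within about 1 mm, with centre pixel about (320,252). The dish is fully covered and has not moved.

```bash
python3 -c "
from station import hand_in
print(hand_in())"
```

```text
the job is handed in; nothing more can be done
None
```

The job is handed in: I raised the askew lid grip-edge first, lifted it about 2 cm clear and set it back flat, centred within about 1 mm by the camera. I let go only once it was on the rim; the dish did not measurably move, and the arm never went near the other dish.

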